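# Turn the painted model to the drying lamp and switch it on

## Task

Bring the freshly painted model aircraft round to the drying lamp: push on the spokes of its turning stand with a fingertip until the nose points straight at the bulb, then push the lamp's switch lever all the way over to its other side. Lift nothing, never touch the aircraft (its paint is wet), do not shove the stand across the bench, leave the bin, paint pots and bottle where they are, and finish with the nose still at the bulb.

Things in the scene. Friction and masses are not known exactly. Their poses are not given: they have to be found in the camera images.
- hub (a point): Centre of the turning stand, on its vertical axis, 40 mm above the bench, level with the spokes. Site axes: x towards the aircraft's nose, y to its left, z up. An aluminium disc, 90 mm across, carries three level steel spokes, 10 mm thick: 60 deg left of the nose, 60 deg right of it and under the tail. They are free from 80 to 120 mm from the axis and end at 130 mm in black rubber balls.
- spoke_left (a point): Centre of the 18 mm rubber ball ending the spoke 60 deg to the left (counterclockwise from above) of the nose; 130 mm from the axis, 40 mm above the bench.
- spoke_tail (a point): Centre of the rubber ball at the end of the spoke under the tail, opposite the nose; 130 mm from the axis, 40 mm above the bench.
- spoke_right (a point): Centre of the rubber ball at the end of the spoke 60 deg to the right (clockwise from above) of the nose; 130 mm from the axis, 40 mm above the bench.
- nose (a point): Tip of the aircraft's nose (the end with the black propeller), 66 mm from the stand's axis, 62 mm above the bench. The dark olive model aircraft is 130 mm long, 140 mm over the wings, fixed on the turning disc; it stays within 80 mm of the axis and below 80 mm above the bench.
- turntable (a joint): Angle of the turning disc on its foot, rad, counterclockwise from above positive; no stops. At 0 the nose points away from the robot (world +x or nearly); it starts within about 1.1 rad of pi (nose towards the robot). It turns stiffly (0.06 N m) and stays where it is left.
- aircraft: The wet model aircraft, not to be touched; origin on the stand's axis in the fuselage, 62 mm above the bench, x towards the nose, z up.
- stand: The stand's loose, heavy (about 3 kg) grey round foot, 150 mm across, 20 mm high; origin at the centre of its underside, on the bench.
- bulb (a point): Centre of the lamp's round bulb, 70 mm across, 98 mm above the bench. The lamp is fixed to the bench, left or right of the stand. Site axes: x along the lamp, from switch to bulb (roughly away from the robot), y to its left, z up. White base plate 90 mm wide, 15 mm high, from 45 mm behind the bulb (+x) to 155 mm in front of it (-x).
- switch_tip (a point): Centre of the 26 mm black ball on the switch lever (10 mm rod), 115 mm in front of the bulb. The lever stands on a grey block (50 mm in lamp x, 70 in y, top 40 mm above the bench), pivots 37 mm up, leans to lamp -y when off; push the ball 53 mm along lamp +y, to lean to +y. Ball 85 mm above the bench at both ends, 92 midway. About 1 N moves it; it stays where left.
- switch (a joint): Angle of the switch lever, rad: 0 off (as it starts, leaning to lamp -y), 1.0 fully over (on, leaning to lamp +y).
- parts_bin: Loose open red plastic bin, 150 x 90 mm, 60 mm high; origin at the centre of its underside. It stands on the other side of the stand from the lamp. Leave alone.
- pot_a: Small paint pot, 36 mm across, 45 mm high, beyond the stand; origin at the centre of its underside. Leave alone.
- pot_b: Larger paint pot, 48 mm across, 58 mm high, beyond the stand; origin at the centre of its underside. Leave alone.
- bottle: Green bottle, 56 mm across, 125 mm high, far out on the right; origin at the centre of its underside. Leave alone.
Mind the look-alikes: they are no part of the job. Of the things that look like the part that bears bulb, the larger one is meant.

How it is judged:
By the outcome, as a careful person would: the job done as asked, in the order asked, and still so for the second after the job is handed in, with the robot touching nothing.
It also fails if it takes over 70 s, if anything falls off the work surface, if the arm or the gripper's body presses on something with over 40 N, if the wrist force passes 120 N, or if a joint passes its speed limit or range.

## Robot

A 6-joint arm with a two-finger parallel gripper is mounted at the origin on the work surface. World frame = base frame: x ahead of the robot, y to its left, z up, the work surface at z = 0. Lengths are in mm, angles in rad, forces in N, time in s.
With the tool pointing down it reaches from about 275 to 750 mm from the base axis. Payload 10.2 kg.
Tool frame: the origin (TCP) lies midway between the tips of the shut fingers; the grasp point (between the pads) lies 19 mm behind it (ctrl.grip_depth is the distance from the TCP to the grasp point, in mm); y points along the fingers, x is the direction in which the jaws open and shut, and the axes are right-handed (so a half turn about y gives the same grasp; the last joint's range is limited). The gripper opens to 85 mm and grips with 20 to 120 N. Pads are 22 mm wide; open, the fingers measure 114 mm over their backs; the gripper's body (76 mm by 85 mm) begins 54 mm behind the grasp point. The pads swing forward as they close: fully open they stand 13 mm farther back than shut.
Start: joints at [-1.496, 0.313, 1.498, -0, 1.331, -0.223], TCP at [154.031, -501.902, 231.294] pointing down, gripper open.
Joint ranges: [-2.94, 2.94], [-0.97, 2.17], [0.19, 2.56], [-1.23, 4.37], [0.02, 3.11], [-2.88, 2.88]. Speed limits (rad/s): [2.39, 2.39, 3.01, 3.14, 3.14, 3.14].

## Interface

Orientations are given as a unit quaternion [w, x, y, z].
In Python, from rig import ctrl gives the robot as it stands. The module is installed in compiled form; this text tells all that it offers.
- The arm moves only by the tool drive_tool, never from a script. Its arguments are lists of equal length, an entry for each row: "gripper": the closure, from 0 (fully open) to 1 (shut); "offset": the shift along the tool's x, y, z in m, a list of three; "turn": the turn about the tool's y in degrees. In form: {"gripper": [gripper, ...], "offset": [[tx, ty, tz], ...], "turn": [turn, ...]}. A call has 1 to 20 rows; each row shifts and turns the commanded pose from where the row before left it, along the tool's axes as they then stand; what a row does not reach is not made up. A row lasts 1/12 s, in which the tool goes at most 41.7 mm and 7.16 degrees, less where a joint would pass 70% of its speed; a pose out of reach is approached as far as the arm can. A call is refused whole if a number of a shift passes 0.0417 or a number of a turn 7.16, either way. A call with a gripper value outside its range is refused whole. The fingers move at their own pace and stop on an object; "force" is the grip in N (left out, the last holds). Time passes only in rows, so rows that do not move let the fingers close. It gives the time, the measured TCP pose, the force and the opening at its end, in the units of the state.
- ctrl.sense(): the state, without advancing time (a new reading comes with each control period).
- ctrl.capture(name): name is "side" or "top"; returns (picture, depth): 384x512x3 uint8, red, green, blue; 384x512 float32, mm along the optical axis (not along the pixel's ray), 0 where there is no reading.
- ctrl.camera_params(name): a dict with "fovy" (degrees; the focal length in pixels is half the picture's height over the tangent of half this angle, whatever the lens; pixels are square), "cx", "cy" (the principal point, pixels), "view" (4x4, takes a point from world to camera coordinates). Camera axes: x right, y down, z forward; pixel columns grow to the right and rows downward; lengths in mm; the calibration is good to about 2 mm. A picture is of the moment at which its call begins. camera_params takes no time and is no camera call.
- ctrl.finish_job(): hands the job in, once; it reports no verdict.
Trained networks look in the newest picture that a camera, given by its name, has taken for a name from the list of things; names that differ only in an ending like _2 or _b are one class to them, and where a whole thing is asked for, a point or a joint stands for the part that bears it (a point fixed in the world has none). Each returns a list of dicts, best first, with "score" (0 to 1); they miss things now and then, are a little off and sometimes report something else, mostly with a low value. They report only what shows in the picture. A call takes as long as a camera call. They do not tell look-alikes from the thing itself.
- ctrl.boxes_of(camera, query): "centre" ([x, y, z] in mm, in the coordinates of the camera as it stood for that picture, good to about 4 mm: the middle of the surface that is visible of it).
- ctrl.regions_of(camera, query): "mask" (384x512 bool, what is visible of it).
- ctrl.pinpoint(camera, query): "centre" ([x, y, z] in mm, in the coordinates of the camera as it stood for that picture, good to about 4 mm: a listed point, or the origin of a listed thing).
The state is a dict: "time_s": time; "joints": joint angles; "dq": joint speeds; "tau": joint torques, N m; "eef_pos": TCP position; "ee_rot": TCP orientation; "force": force on the tool from outside, world axes, zero at the start; "wrist_torque": the same for the moment, N m; "grip_width": opening from 0.0 (shut) to 1.0 (fully open).
Only numpy, scipy, OpenCV 4.12 (cv2) and the standard library are available. Lean on these libraries where they do the work, as an engineer would, in place of code of your own. Each camera call takes 0.05 s, during which the arm holds its last target.

## Working session

There is one attempt and no reset: what is moved stays moved. The work goes in short steps, Python scripts to look and compute and a tool call to move; the robot and the scene stay as the last step left them, time stands still between calls to the robot, and variables do not carry over. Pictures are saved under pics/ and viewed, and the job is handed in when it is done.

Besides the shell and the picture viewer there is one more tool, called after ">>>" in YAML: its name, and indented under it one key for each argument. drive_tool: Moves the arm, as the interface text tells. Its arguments: {"type":"object","properties":{"gripper":{"type":"array","items":{"type":"number"}},"offset":{"type":"array","items":{"type":"array","items":{"type":"number"}}},"turn":{"type":"array","items":{"type":"number"}},"force":{"type":"number"}},"required":["gripper","offset","turn"]}

```bash
mkdir -p pics; cat > h.py <<'E'
import numpy as np, cv2
from rig import ctrl
def cap(n,f=None):
    p,d=ctrl.capture(n)
    if f: cv2.imwrite('pics/'+f,p[:,:,::-1])
    return p,d
def toworld(n,c):
    V=np.array(ctrl.camera_params(n)['view']); return (np.linalg.inv(V)@np.append(c,1))[:3]
def K(n):
    q=ctrl.camera_params(n); f=192/np.tan(np.radians(q['fovy'])/2); return f,q['cx'],q['cy']
def px(n,u,v,d):
    f,cx,cy=K(n); z=d[v,u]; return toworld(n,[(u-cx)/f*z,(v-cy)/f*z,z])
def proj(n,w):
    f,cx,cy=K(n);V=np.array(ctrl.camera_params(n)['view']);c=V@np.append(w,1);return c[0]/c[2]*f+cx,c[1]/c[2]*f+cy
E
python3 - <<'E'
from h import *
for n in('top','side'):
    cap(n,n+'0.png')
    for q in ['hub','spoke_left','spoke_tail','spoke_right','nose','bulb','switch_tip','parts_bin','pot_a','pot_b','bottle']:
        for r in ctrl.pinpoint(n,q)[:3]:
            print(n,q,round(r['score'],2),toworld(n,r['centre']).round(0), np.round(proj(n,toworld(n,r['centre']))))
s=ctrl.sense();print(s)
E
```

```text
top hub 0.62 [554. -27.  40.] [254. 192.]
top spoke_left 0.87 [434. -84.  41.] [269. 224.]
top spoke_tail 0.97 [ 662. -103.   41.] [274. 163.]
top spoke_right 0.75 [567. 105.  37.] [219. 189.]
top nose 0.55 [437. -84.  42.] [269. 223.]
top bulb 0.8 [238. 370.  72.] [145. 279.]
top bulb 0.59 [644. 247.  95.] [178. 167.]
top bulb 0.29 [571. 105.  35.] [219. 188.]
top switch_tip 0.6 [527. 242.  83.] [180. 199.]
top switch_tip 0.6 [149. 383.  65.] [142. 303.]
top parts_bin 0.88 [ 656. -246.   -0.] [311. 166.]
top pot_a 0.55 [771. 104.  -3.] [220. 138.]
top pot_a 0.42 [ 766. -150.   -2.] [286. 138.]
top pot_b 0.55 [771. 104.  -3.] [220. 138.]
top pot_b 0.42 [ 766. -150.   -2.] [286. 138.]
top bottle 0.67 [ 621. -472.    1.] [370. 175.]
side hub 0.7 [553. -24.  42.] [239. 205.]
side spoke_left 0.77 [431. -76.  37.] [280. 211.]
side spoke_tail 0.81 [ 654. -106.   42.] [230. 179.]
side spoke_right 0.89 [567. 104.  39.] [212. 228.]
side nose 0.97 [497.  10.  60.] [247. 214.]
side bulb 0.97 [639. 251. 100.] [158. 236.]
side bulb 0.61 [242. 373.  75.] [246. 351.]
side switch_tip 0.64 [522. 244.
[... 435 characters left out ...]
39.] [229. 180.]
{'time_s': 1.2, 'joints': array([-1.49637563e+00,  3.12909486e-01,  1.49771095e+00,  3.62296255e-06,
        1.33100113e+00, -2.23398593e-01]), 'dq': array([-4.81241758e-05,  6.17939808e-05,  1.73845482e-03, -1.07077467e-03,
        1.06205276e-05, -5.51934652e-05]), 'tau': array([ 7.38862364e-04, -4.12166619e+01, -2.59900171e+01, -2.41674388e-04,
        4.29694501e-04, -1.49389928e-05]), 'eef_pos': array([ 154.04410349, -501.89383296,  231.28519398]), 'ee_rot': array([ 0.56865506, -0.56863794,  0.42029272, -0.42028127]), 'force': array([ 0.15853083, -0.62017525,  0.06629867]), 'wrist_torque': array([ 0.0558449 ,  0.00493657, -0.02643421]), 'grip_width': 1.0029631900395322}
```

```bash
ls pics
```

```text
side0.png
top0.png
```

View pics/top0.png

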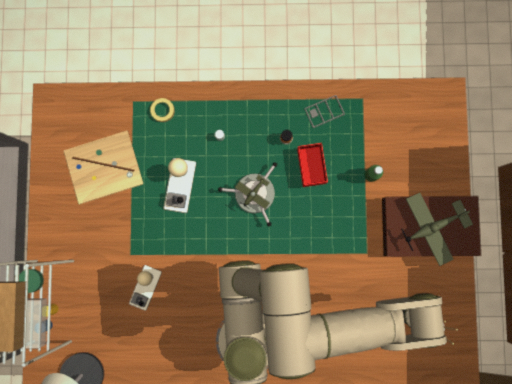

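View pics/side0.png

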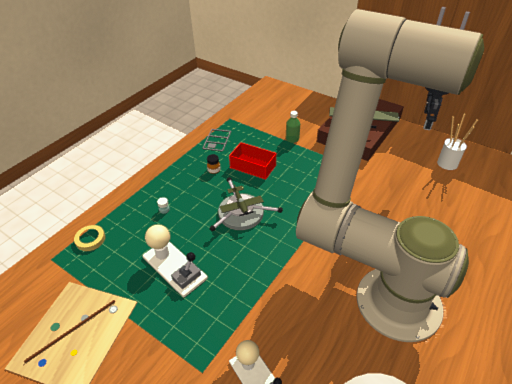

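```bash
python3 - <<'E'
from h import *
t=cv2.imread('pics/top0.png');cv2.imwrite('pics/topz.png',cv2.resize(t[120:270,150:320],(765,675)[:2] and (680,600),interpolation=cv2.INTER_CUBIC))
from scipy.spatial.transform import Rotation as R
q=ctrl.sense()['ee_rot'];print(R.from_quat(q[[1,2,3,0]]).as_matrix().round(3))
V=[np.linalg.inv(np.array(ctrl.camera_params(n)['view']))[:3,3] for n in('top','side')];print(V)
E
```

```text
[[ 0.293  0.     0.956]
 [-0.956  0.     0.293]
 [-0.    -1.     0.   ]]
[array([ 369.1047199 ,  -77.7983189 , 1784.34720076]), array([-20.49533134, 691.46910501, 993.30438118])]
```

View pics/topz.png

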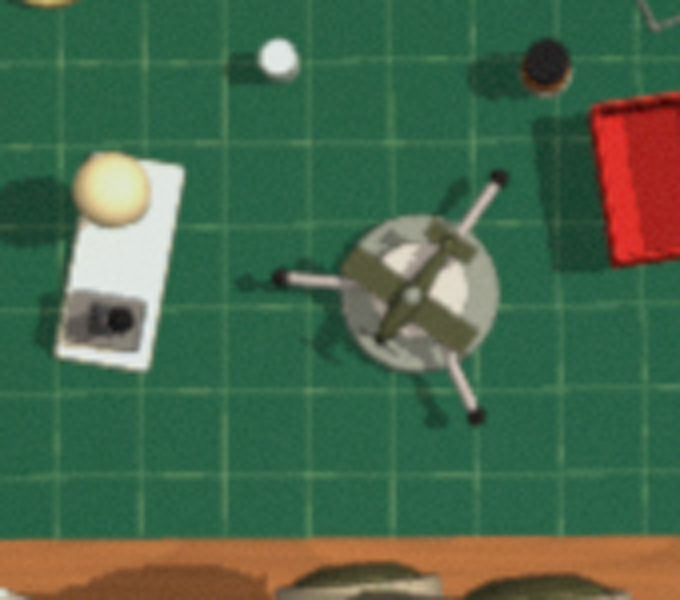

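The nose points at about 147° and the bulb lies at about 72° from the hub, so the stand has to turn about 75° clockwise. I'll push the left spoke. The big lamp at (641, 249) is the real one; the one at (240, 371) is the look-alike. First I'll shut the gripper, square the tool up and move across high.

>>> drive_tool:
  gripper: [1,1,1,1,1,1,1,1,1,1,1,1,1,1,1,1,1,1]
  offset:
    - [0,0,0]
    - [0,0,0]
    - [0,0,0]
    - [-0.03,0,0.025]
    - [-0.03,0,0.025]
    - [-0.03,0,0.025]
    - [-0.03,0,0.025]
    - [-0.03,0,0.025]
    - [-0.03,0,0.025]
    - [-0.03,0,0.025]
    - [-0.03,0,0.025]
    - [-0.03,0,0.025]
    - [-0.03,0,0.025]
    - [-0.03,0,0.025]
    - [-0.03,0,0.025]
    - [-0.03,0,0.025]
    - [0,0,0]
    - [0,0,0]
  turn: [6,6,5,0,0,0,0,0,0,0,0,0,0,0,0,0,0,0]

```text
time_s: 2.7
eef_pos: [479.2, -110.2, 231.1]
ee_rot: [-0.501, 0.501, -0.499, 0.499]
force: [0.6, -0.1, -0.9]
grip_width: 0.005
```

>>> drive_tool:
  gripper: [1,1,1,1,1,1,1,1,1]
  offset:
    - [0,0,0]
    - [0,0,0]
    - [0,0,0]
    - [0,0,0]
    - [0,0.04,0]
    - [0,0.04,0]
    - [0,0.04,0]
    - [0,0.04,0]
    - [0,0.038,0]
  turn: [-6,-6,-6,-6,0,0,0,0,0]

```text
time_s: 3.45
eef_pos: [477.7, -112.6, 31.7]
ee_rot: [-0.593, 0.593, -0.385, 0.385]
force: [1.2, -0.7, 0.5]
grip_width: 0.0
```

```bash
python3 - <<'E'
from h import *
cap('side','s1.png');p,d=cap('top','t1.png')
for n,a in(('t1',(200,130,100,120)),('s1',(180,150,140,110))):
    t=cv2.imread(f'pics/{n}.png');x,y,w,h=a
    cv2.imwrite(f'pics/{n}z.png',cv2.resize(t[y:y+h,x:x+w],None,fx=5,fy=5,interpolation=cv2.INTER_CUBIC))
print(ctrl.sense()['eef_pos'])
E
```

```text
[ 475.0949041  -111.23454639   29.00744478]
```

View pics/t1z.png

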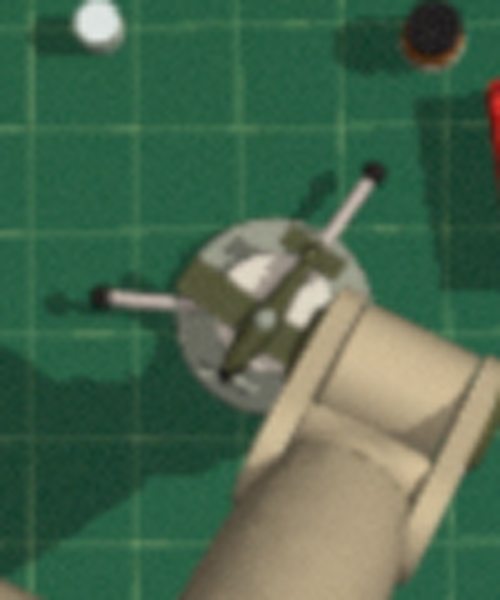

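View pics/s1z.png

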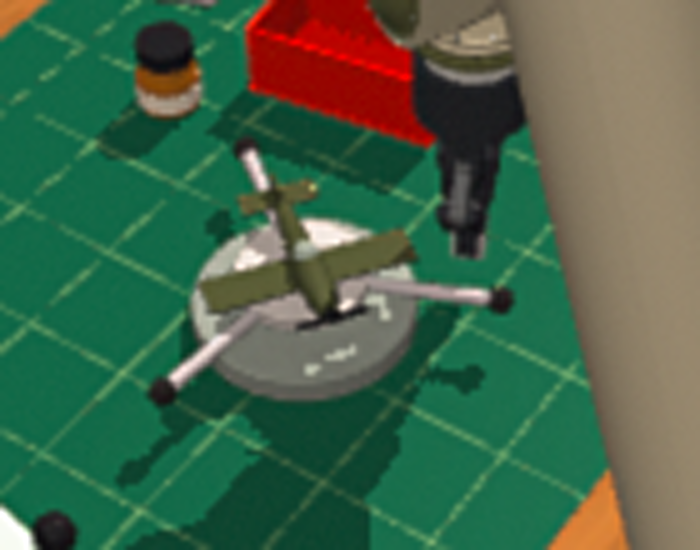

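>>> drive_tool:
  gripper: [1,1,1,1,1,1,1,1,1,1,1,1,1,1,1,1,1,1,1,1]
  offset:
    - [-0.006,0,0]
    - [-0.006,0,0]
    - [-0.006,0,0]
    - [-0.006,0,0]
    - [-0.0055,0,-0.0009]
    - [-0.0055,0,-0.0009]
    - [-0.0055,0,-0.0009]
    - [-0.0055,0,-0.0009]
    - [-0.0055,0,-0.0009]
    - [-0.0055,0,-0.0009]
    - [-0.0055,0,-0.0009]
    - [-0.0055,0,-0.0009]
    - [-0.0055,0,-0.0009]
    - [-0.0055,0,-0.0009]
    - [-0.0055,0,-0.0009]
    - [-0.0055,0,-0.0009]
    - [-0.0055,0,-0.0009]
    - [-0.0055,0,-0.0009]
    - [0,0,0]
    - [0,0,0]
  turn: [0,0,0,0,3,3,3,3,3,3,3,3,3,3,3,3,3,3,0,0]

```text
time_s: 5.22
eef_pos: [450.8, -15.3, 34.1]
ee_rot: [-0.417, 0.416, -0.571, 0.572]
force: [-0.2, -0.2, 0.3]
grip_width: 0.002
```

```bash
cat > look.py <<'E'
from h import *
import sys
k=sys.argv[1]
for n,a in(('top',(200,130,100,120)),('side',(180,150,140,110))):
    cap(n,f'{n}{k}.png'); t=cv2.imread(f'pics/{n}{k}.png');x,y,w,h=a
    cv2.imwrite(f'pics/{n}{k}z.png',cv2.resize(t[y:y+h,x:x+w],None,fx=5,fy=5,interpolation=cv2.INTER_CUBIC))
    for q in ['hub','spoke_left','spoke_tail','spoke_right','nose']:
        for r in ctrl.pinpoint(n,q)[:2]:
            w=toworld(n,r['centre']); print(n,q,round(r['score'],2),w.round(0), round(float(np.degrees(np.arctan2(w[1]+26.7,w[0]-552.5)))%360,1))
print(ctrl.sense()['eef_pos'],ctrl.sense()['force'])
E
python3 look.py 2
```

```text
top hub 0.82 [551. -28.  38.] 214.5
top spoke_left 0.74 [540.  36.  63.] 101.1
top spoke_tail 0.87 [ 584. -155.   40.] 283.7
top spoke_tail 0.65 [ 659. -247.   -3.] 295.8
top spoke_right 0.72 [649.  64.  38.] 43.3
top nose 0.79 [540.  36.  64.] 101.7
side spoke_left 0.96 [430.  15.  36.] 161.0
side spoke_left 0.42 [554. -22.  38.] 67.4
side spoke_tail 0.91 [ 582. -158.   39.] 282.5
side spoke_tail 0.48 [646.  63.  38.] 43.8
side spoke_right 0.65 [648.  65.  39.] 43.7
side nose 0.77 [536.  35.  59.] 105.1
[450.5542906  -15.59108004  33.28637115] [ 0.29491897 -0.14746321 -0.10408947]
```

View pics/side2z.png

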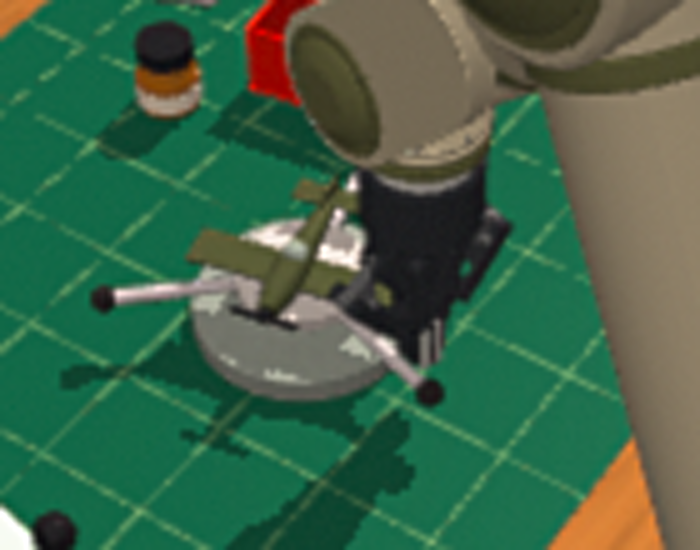

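>>> drive_tool:
  gripper: [1,1,1,1,1,1,1,1,1,1]
  offset:
    - [-0.0055,0,-0.0009]
    - [-0.0055,0,-0.0009]
    - [-0.0055,0,-0.0009]
    - [-0.0055,0,-0.0009]
    - [-0.0055,0,-0.0009]
    - [-0.0055,0,-0.0009]
    - [-0.0055,0,-0.0009]
    - [-0.0055,0,-0.0009]
    - [0,0,0]
    - [0,0,0]
  turn: [3,3,3,3,3,3,3,3,0,0]

```text
time_s: 6.65
eef_pos: [465.0, 26.3, 33.2]
ee_rot: [0.289, -0.289, 0.646, -0.645]
force: [-0.2, 1.1, -0.3]
grip_width: 0.004
```

```bash
python3 look.py 3; cat > meas.py <<'E'
from h import *
from scipy.optimize import least_squares
# bulb sphere fit from both depth maps; ball and hub fits
def cloud(n):
    p,d=ctrl.capture(n); f,cx,cy=K(n); v,u=np.mgrid[:384,:512]
    c=np.stack([(u-cx)/f*d,(v-cy)/f*d,d,np.ones_like(d)],-1)
    w=(c@np.linalg.inv(np.array(ctrl.camera_params(n)['view'])).T)[...,:3]; w[d==0]=np.nan
    return p.astype(int),w
C={n:cloud(n) for n in('top','side')}
for n,(p,w) in C.items():
    m=(np.hypot(w[...,0]-641,w[...,1]-249)<42)&(w[...,2]>80)&(w[...,2]<140)
    P=w[m]; 
    fit=least_squares(lambda c:np.linalg.norm(P-c,axis=1)-35,[641,249,98],loss='soft_l1')
    print(n,'bulb',len(P),fit.x.round(1))
    # disc circle/foot: points z 15-45 within 90 of hub ; foot outline
    for nm in range(1):
        m=(np.hypot(w[...,0]-552.5,w[...,1]+26.7)<95)&(w[...,2]>12)&(w[...,2]<26); Q=w[m][:,:2]
        if len(Q)>10:
            h=cv2.convexHull(Q.astype(np.float32))[:,0]; print('foot minEnclosing',cv2.minEnclosingCircle(Q.astype(np.float32)))
    # dark ball pixels
    m=(p.sum(-1)<130)&(w[...,2]>28)&(w[...,2]<58); r=np.hypot(w[...,0]-552.5,w[...,1]+26.7); m&=(r>112)&(r<150)
    k,l=cv2.connectedComponents(m.astype(np.uint8))
    for i in range(1,k):
        P=w[l==i]
        if len(P)<6: continue
        c0=P.mean(0); 
        fit=least_squares(lambda c:np.append(np.linalg.norm(P-np.append(c,40),axis=1)-9,0),c0[:2],loss='soft_l1').x
        print(n,'ball',len(P),fit.round(1),round(float(np.degrees(np.arctan2(fit[1]+26.7,fit[0]-552.5)))%360,1),round(float(np.hypot(fit[1]+26.7,fit[0]-552.5)),1))
E
python3 meas.py
```

```text
top hub 0.66 [552. -28.  39.] 248.4
top spoke_tail 0.7 [ 528. -153.   40.] 258.8
top spoke_right 0.61 [679.  13.  38.] 17.6
top nose 0.69 [567.  36.  63.] 77.1
side hub 0.81 [555. -25.  42.] 31.4
side spoke_left 0.57 [456.  63.  36.] 137.1
side spoke_left 0.5 [566.  34.  63.] 77.7
side spoke_tail 0.67 [ 525. -156.   40.] 257.9
side spoke_right 0.61 [674.  14.  34.] 18.7
side nose 0.62 [566.  35.  61.] 77.2
[465.06168473  26.257109    33.29133743] [ 0.09255351 -0.33732639 -0.37530974]
top bulb 289 [642.5 248.3  97.5]
foot minEnclosing ((552.579345703125, -29.110572814941406), 81.52742767333984)
top ball 7 [673.7  12.1] 17.8 127.2
top ball 8 [ 524.5 -150.2] 257.2 126.6
side bulb 479 [640.4 251.7  98.2]
foot minEnclosing ((552.2127685546875, -22.691160202026367), 77.57806396484375)
side ball 9 [ 524.4 -147.6] 256.9 124.1
side ball 16 [673.7  13.9] 18.5 127.8
side ball 22 [455.   62.7] 137.5 132.3
```

View pics/side3z.png

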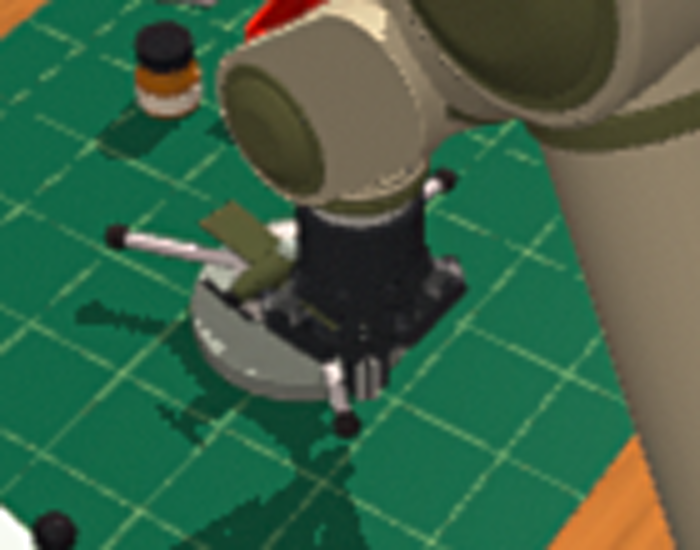

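View pics/top3z.png

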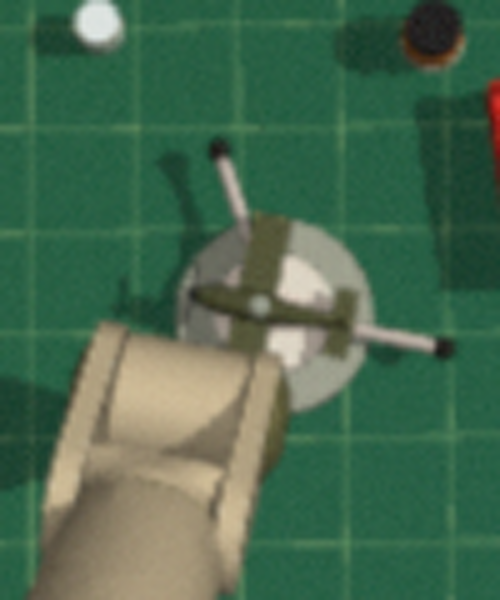

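>>> drive_tool:
  gripper: [1,1,1,1,1,1]
  offset:
    - [-0.0018,0,-0.0003]
    - [-0.0018,0,-0.0003]
    - [-0.0018,0,-0.0003]
    - [-0.0018,0,-0.0003]
    - [0,0,0]
    - [0,0,0]
  turn: [1,1,1,1,0,0]

```text
time_s: 7.85
eef_pos: [469.2, 32.5, 33.3]
ee_rot: [0.265, -0.265, 0.655, -0.655]
force: [0.2, 0.5, 0.3]
grip_width: -0.003
```

```bash
python3 - <<'E'
from rig import ctrl
print(ctrl.sense()['eef_pos'].round(2),ctrl.sense()['ee_rot'].round(4),ctrl.sense()['force'])
E
```

```text
[469.23  32.45  33.31] [ 0.2654 -0.2652  0.6555 -0.6554] [0.156963   0.48857986 0.29241255]
```

>>> drive_tool:
  gripper: [1,1,1,1,1,1,1,1,1]
  offset:
    - [0.01,0,0]
    - [0.01,0,0]
    - [0.01,0,-0.02]
    - [0.01,0,-0.03]
    - [0.0,0,-0.04]
    - [0,0,-0.04]
    - [0,0,-0.03]
    - [0,0,0]
    - [0,0,0]
  turn: [0,0,0,0,0,0,0,0,0]

```text
time_s: 8.6
eef_pos: [328.2, 119.6, 33.5]
ee_rot: [-0.266, 0.266, -0.655, 0.655]
force: [0.8, -0.1, 0.3]
grip_width: -0.001
```

```bash
python3 look.py 4;python3 meas.py
```

```text
top hub 0.55 [555. -28.  40.] 328.7
top spoke_left 0.92 [464.  63.  41.] 134.5
top spoke_tail 0.7 [ 520. -152.   39.] 255.3
top spoke_tail 0.47 [771. 103.  -7.] 30.8
top spoke_right 0.68 [679.   8.  36.] 15.3
top nose 0.87 [574.  35.  62.] 71.1
side hub 0.91 [555. -23.  40.] 57.9
side spoke_left 0.84 [460.  68.  38.] 134.4
side spoke_tail 0.9 [ 516. -154.   38.] 254.0
side spoke_right 0.78 [677.   9.  37.] 16.0
side nose 0.66 [569.  34.  58.] 75.0
[329.21981646 119.37574946  33.28072196] [-0.21347332 -0.36890953 -0.31231049]
top bulb 290 [642.4 248.5  97.2]
foot minEnclosing ((564.4368896484375, -28.776628494262695), 89.6702651977539)
top ball 6 [675.1   4.2] 14.2 126.4
top ball 7 [ 518.8 -150.9] 254.8 128.7
top ball 7 [465.4  62.5] 134.3 124.7
side bulb 480 [640.3 251.8  98.5]
foot minEnclosing ((552.4368896484375, -24.666879653930664), 76.67330932617188)
side ball 12 [675.4   6.7] 15.2 127.4
side ball 18 [460.1  67.2] 134.5 131.7
```

View pics/top4z.png

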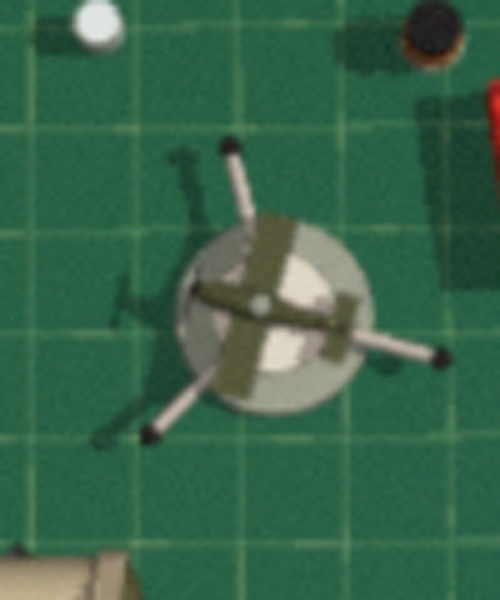

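View pics/side4.png

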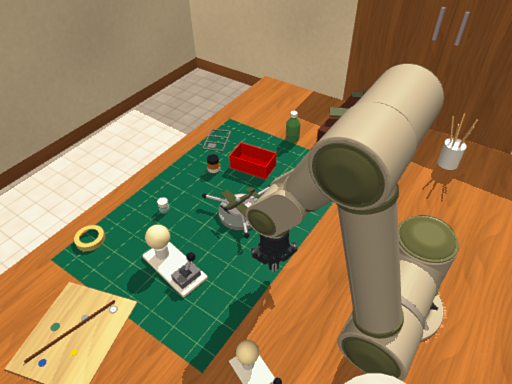

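```bash
cat > fine.py <<'E'
from h import *
from scipy.optimize import least_squares
import sys
nose0=np.radians(float(sys.argv[1])); hub0=np.array([552.5,-26.7])
for n in('top','side'):
    im=[];dd=[]
    for _ in range(3):
        p,d=ctrl.capture(n); im.append(p.astype(float)); dd.append(d)
    g=np.mean(im,0).sum(-1)/3; d=np.median(dd,0)
    f,cx,cy=K(n); inv=np.linalg.inv(np.array(ctrl.camera_params(n)['view']))
    up=4; G=cv2.resize(g,None,fx=up,fy=up,interpolation=cv2.INTER_CUBIC)
    pts=[];ks=[]
    for k,a in enumerate((60,180,300)):
        a=nose0+np.radians(a); w=np.append(hub0+130*np.array([np.cos(a),np.sin(a)]),40)
        u,v=proj(n,w)
        r=f*9/ (np.array(ctrl.camera_params(n)['view'])@np.append(w,1))[2]
        for it in range(12):
            U,Vv=np.meshgrid(np.arange(G.shape[1]),np.arange(G.shape[0])); U=(U+.5)/up-.5;Vv=(Vv+.5)/up-.5
            m=np.hypot(U-u,Vv-v)<r*1.35
            wt=np.clip(62-G,0,None)*m
            if wt.sum()<1: break
            u,v=(wt*U).sum()/wt.sum(),(wt*Vv).sum()/wt.sum()
        ray=inv[:3,:3]@np.array([(u-cx)/f,(v-cy)/f,1]); o=inv[:3,3]
        pt=(o+ray*(40-o[2])/ray[2])[:2]
        area=(wt>0).sum()/up**2
        print(n,k,(round(u,1),round(v,1)),pt.round(1),'area',round(area,1),'exp',round(np.pi*r*r,1))
        if area>0.4*np.pi*r*r: pts.append(pt);ks.append(k)
    F=least_squares(lambda q:np.concatenate([pt-(q[:2]+130*np.array([np.cos(q[2]+np.radians(60+120*k)),np.sin(q[2]+np.radians(60+120*k))])) for pt,k in zip(pts,ks)]),[*hub0,nose0])
    v,u=np.mgrid[:384,:512]; c=np.stack([(u-cx)/f*d,(v-cy)/f*d,d,np.ones_like(d)],-1); w=(c@inv.T)[...,:3]
    m=(np.hypot(w[...,0]-641,w[...,1]-249)<42)&(w[...,2]>80)&(w[...,2]<140)&(d>0); P=w[m]
    b=least_squares(lambda c:np.linalg.norm(P-c,axis=1)-35,[641,249,98],loss='soft_l1').x
    t=np.degrees(np.arctan2(b[1]-F.x[1],b[0]-F.x[0]))
    print(n,'hub',F.x[:2].round(1),'nose',np.degrees(F.x[2]).round(2),'rms',np.sqrt(np.mean(F.fun**2)).round(2),'bulb',b.round(1),'target',t.round(2),'remain',(t-np.degrees(F.x[2])).round(2))
E
python3 fine.py 74.5
```

```text
top 0 (np.float64(229.2), np.float64(216.9)) [461.4  65.7] area 16.1 exp 18.2
top 1 (np.float64(287.9), np.float64(201.5)) [ 517.1 -154.1] area 18.8 exp 18.2
top 2 (np.float64(245.1), np.float64(158.7)) [680.6   4.9] area 16.9 exp 17.8
top hub [553.  -27.8] nose 74.29 rms 0.97 bulb [642.5 248.6  97.1] target 72.06 remain -2.23
side 0 (np.float64(245.6), np.float64(235.5)) [461.9  69.3] area 37.9 exp 27.5
side 1 (np.float64(268.0), np.float64(184.9)) [ 527.7 -155. ] area 3.8 exp 21.9
side 2 (np.float64(203.6), np.float64(195.6)) [678.9   7.5] area 24.7 exp 22.7
side hub [552.6 -24.1] nose 74.12 rms 0.15 bulb [640.5 251.8  98.5] target 72.32 remain -1.8
```

>>> drive_tool:
  gripper: [1,1,1,1,1,1,1,1,1,1,1,1]
  offset:
    - [0,0,0.03]
    - [0,0,0.04]
    - [0,0,0.04]
    - [-0.01,0,0.03]
    - [-0.01,0,0.02]
    - [-0.01,0,0]
    - [-0.006,0,0]
    - [-0.004,0,0]
    - [-0.0018,0,-0.0003]
    - [-0.0018,0,-0.0003]
    - [0,0,0]
    - [0,0,0]
  turn: [0,0,0,0,0,0,0,0,1,1,0,0]

```text
time_s: 10.6
eef_pos: [471.0, 35.5, 33.4]
ee_rot: [0.254, -0.254, 0.66, -0.66]
force: [0.3, 0.5, -0.5]
grip_width: 0.003
```

>>> drive_tool:
  gripper: [1,1,1,1,1,1,1,1,1]
  offset:
    - [0.01,0,0]
    - [0.01,0,0]
    - [0.01,0,-0.02]
    - [0.01,0,-0.03]
    - [0.0,0,-0.04]
    - [0,0,-0.04]
    - [0,0,-0.03]
    - [0,0,0]
    - [0,0,0]
  turn: [0,0,0,0,0,0,0,0,0]

```text
time_s: 11.35
eef_pos: [333.4, 127.3, 33.5]
ee_rot: [-0.254, 0.254, -0.66, 0.66]
force: [-0.5, 0.0, -0.9]
grip_width: 0.0
```

```bash
python3 fine.py 72.3; python3 look.py 5
```

```text
top 0 (np.float64(228.2), np.float64(215.9)) [465.1  69.2] area 17.4 exp 18.2
top 1 (np.float64(287.6), np.float64(202.5)) [ 513.2 -153.1] area 20.2 exp 18.2
top 2 (np.float64(246.3), np.float64(158.4)) [6.816e+02 5.000e-01] area 18.7 exp 17.8
top hub [553.3 -27.8] nose 72.33 rms 0.96 bulb [642.7 248.4  97.1] target 72.07 remain -0.26
side 0 (np.float64(244.1), np.float64(235.6)) [465.4  72.3] area 39.4 exp 27.5
side 1 (np.float64(270.9), np.float64(187.3)) [ 513.  -150.5] area 0.0 exp 22.0
side 2 (np.float64(204.1), np.float64(194.6)) [680.4   3.2] area 26.1 exp 22.5
side hub [553.  -24.2] nose 72.17 rms 0.24 bulb [640.6 251.8  98.3] target 72.38 remain 0.21
top hub 0.61 [550. -27.  38.] 185.3
top spoke_left 0.9 [466.  65.  41.] 133.5
top spoke_tail 0.17 [ 620. -473.    1.] 278.6
top spoke_right 0.9 [682.  -1.  37.] 11.4
top nose 0.61 [574.  35.  63.] 70.6
side hub 0.72 [554. -23.  41.] 69.9
side spoke_left 0.56 [463.  72.  37.] 132.3
side spoke_tail 0.27 [465.  72.  38.] 131.4
side spoke_right 0.83 [681.   1.  37.] 12.4
side nose 0.74 [574.  37.  60.] 71.1
side nose 0.64 [677.   8.  41.] 15.4
[334.43530691 127.24401338  33.28652397] [0.60169064 0.09945919 0.49807563]
```

```bash
python3 - <<'E'
from h import *
from scipy.spatial.transform import Rotation as R
for n in('top','side'):
    p,d=ctrl.capture(n); f,cx,cy=K(n); v,u=np.mgrid[:384,:512]
    w=(np.stack([(u-cx)/f*d,(v-cy)/f*d,d,np.ones_like(d)],-1)@np.linalg.inv(np.array(ctrl.camera_params(n)['view'])).T)[...,:3]
    reg=(abs(w[...,0]-590)<130)&(abs(w[...,1]-255)<90)&(d>0)
    m=reg&(w[...,2]>9)&(w[...,2]<21)&(p.min(-1)>120)
    print(n,m.sum(),cv2.minAreaRect(w[m][:,:2].astype(np.float32)))
    m=reg&(w[...,2]>30)&(w[...,2]<46)&(p.max(-1)<170); print('block',m.sum(),cv2.minAreaRect(w[m][:,:2].astype(np.float32)))
    m=reg&(w[...,2]>72)&(np.hypot(w[...,0]-523,w[...,1]-242)<45)&(p.max(-1)<90); print('ball',m.sum(),w[m].mean(0),w[m].min(0),w[m].max(0))
    for r in ctrl.pinpoint(n,'switch_tip'): print(r['score'],toworld(n,r['centre']))
q=ctrl.sense()['ee_rot'];print(R.from_quat(q[[1,2,3,0]]).as_matrix().round(3))
E
```

```text
top 552 ((588.2184448242188, 256.9474792480469), (90.81689453125, 198.2812042236328), 80.22526550292969)
block 166 ((528.2264404296875, 267.6005554199219), (71.07606506347656, 47.56986999511719), 79.9525375366211)
ball 36 [523.42895489 241.13916462  93.34188791] [514.43986733 231.12256926  80.66722057] [533.36272143 251.54376773 100.94582779]
0.47 [146.27215812 387.75778743  61.33171294]
0.36 [525.07576872 241.13894579  85.33233528]
0.26 [641.60339058 248.66618355  94.43255702]
side 1017 ((584.8240966796875, 262.4737243652344), (91.14861297607422, 201.34619140625), 79.92683410644531)
block 367 ((569.74462890625, 265.404052734375), (70.93480682373047, 139.85386657714844), 80.76289367675781)
ball 64 [517.96146262 248.83671689  92.8833683 ] [509.46052373 235.59296116  79.43074614] [530.45958555 258.95474258 101.74126761]
0.68 [ 653.69002801 -240.490386      1.44389785]
0.46 [521.03719804 246.23070693  90.18742944]
0.45 [150.33726047 388.50487536  67.72151556]
0.44 [636.12967357 250.12655221 100.47744721]
[[-0.742  0.     0.67 ]
 [-0.67  -0.    -0.742]
 [-0.    -1.     0.   ]]
```

>>> drive_tool:
  gripper: [1,1,1,1,1,1,1,1,1,1,1,1,1,1]
  offset:
    - [0,-0.024,0]
    - [0,-0.023,0]
    - [0,0,0]
    - [0,0,0]
    - [0,0,0]
    - [0,0,0]
    - [0,0,0]
    - [-0.0174,0,0.033]
    - [-0.0174,0,0.033]
    - [-0.0174,0,0.033]
    - [-0.0174,0,0.033]
    - [-0.0174,0,0.033]
    - [0,0,0]
    - [0,0,0]
  turn: [0,-7,-7,-6,-6,-6,-6,0,0,0,0,0,0,0]

```text
time_s: 13.62
eef_pos: [512.5, 184.7, 79.5]
ee_rot: [0.455, -0.455, 0.541, -0.541]
force: [0.0, -0.3, -0.9]
grip_width: 0.003
```

```bash
python3 - <<'E'
from h import *
cap('side','s6.png')
t=cv2.imread('pics/s6.png');cv2.imwrite('pics/s6z.png',cv2.resize(t[190:310,130:290],None,fx=4.5,fy=4.5,interpolation=cv2.INTER_CUBIC))
print(ctrl.sense()['eef_pos'])
E
```

```text
[511.40816641 184.41868996  79.62277879]
```

View pics/s6z.png

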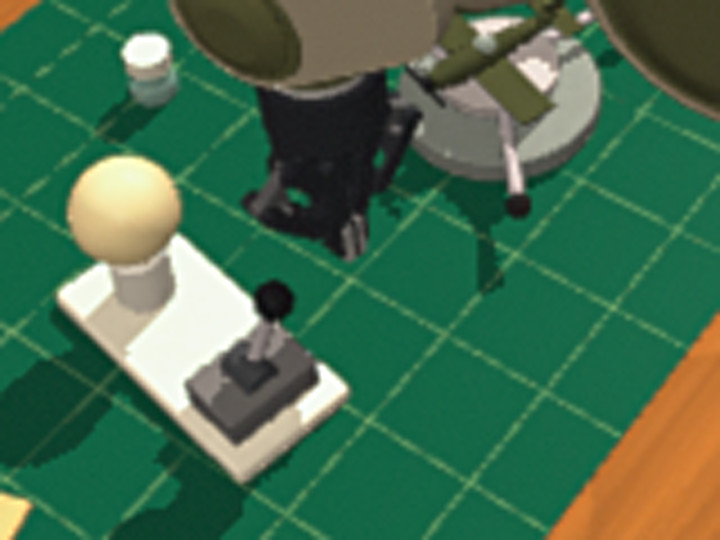

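>>> drive_tool:
  gripper: [1,1,1,1,1,1,1,1,1,1,1,1,1,1,1,1]
  offset:
    - [-0.01,0,0]
    - [-0.01,0,0]
    - [-0.008,0,0]
    - [-0.005,0,0]
    - [-0.005,0,0]
    - [-0.005,0,0]
    - [-0.005,0,0]
    - [-0.005,0,0]
    - [-0.005,0,0]
    - [-0.005,0,0]
    - [-0.005,0,0]
    - [-0.005,0,0]
    - [-0.005,0,0]
    - [-0.004,0,0]
    - [0,0,0]
    - [0,0,0]
  turn: [0,0,0,0,0,0,0,0,0,0,0,0,0,0,0,0]

```text
time_s: 15.0
eef_pos: [526.0, 265.5, 80.0]
ee_rot: [0.455, -0.455, 0.541, -0.541]
force: [-0.7, 0.1, 0.1]
grip_width: 0.004
```

```bash
cat > sw.py <<'E'
from h import *
import sys
k=sys.argv[1]
cap('side',f's{k}.png'); cap('top',f't{k}.png')
t=cv2.imread(f'pics/s{k}.png');cv2.imwrite(f'pics/s{k}z.png',cv2.resize(t[190:310,130:290],None,fx=4.5,fy=4.5,interpolation=cv2.INTER_CUBIC))
for n in('side','top'):
  for r in ctrl.pinpoint(n,'switch_tip'): print(n,round(r['score'],2),toworld(n,r['centre']).round(1))
print(ctrl.sense()['eef_pos'],ctrl.sense()['force'])
E
python3 sw.py 7
```

```text
side 0.55 [532.3 292.6  89.1]
side 0.53 [152.6 385.9  65.3]
top 0.71 [556.1 -27.4  39. ]
[526.11822743 265.08817345  80.28736946] [-0.19531886 -0.23008158 -0.08046577]
```

View pics/s7z.png

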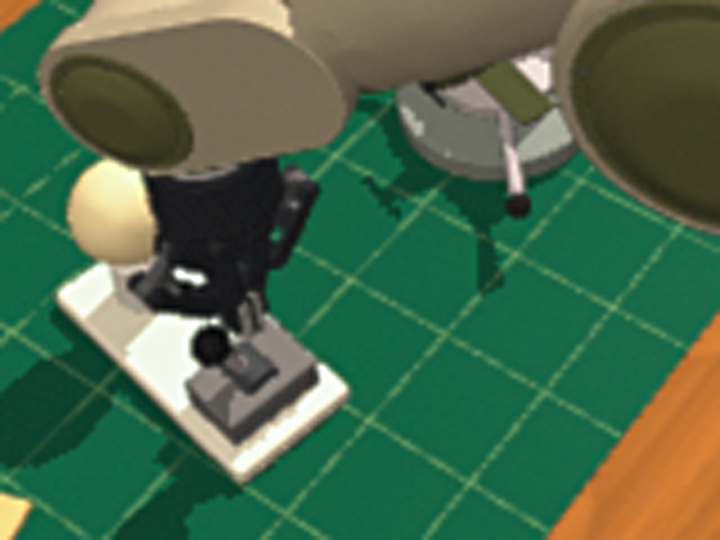

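>>> drive_tool:
  gripper: [1,1,1,1,1]
  offset:
    - [-0.002,0,0]
    - [-0.002,0,0]
    - [-0.001,0,0]
    - [0,0,0]
    - [0,0,0]
  turn: [0,0,0,0,0]

```text
time_s: 15.62
eef_pos: [527.0, 270.2, 80.3]
ee_rot: [0.455, -0.455, 0.541, -0.541]
force: [-1.0, 0.2, -0.2]
grip_width: -0.004
```

>>> drive_tool:
  gripper: [1,1,1]
  offset:
    - [-0.001,0,0]
    - [-0.001,0,0]
    - [0,0,0]
  turn: [0,0,0]

```text
time_s: 15.87
eef_pos: [527.3, 272.0, 80.2]
ee_rot: [-0.455, 0.455, -0.541, 0.541]
force: [0.0, -1.5, 0.9]
grip_width: 0.0
```

>>> drive_tool:
  gripper: [1,1,1]
  offset:
    - [-0.001,0,0]
    - [0,0,0]
    - [0,0,0]
  turn: [0,0,0]

```text
time_s: 16.12
eef_pos: [527.4, 272.3, 80.2]
ee_rot: [-0.454, 0.455, -0.541, 0.542]
force: [-1.9, -6.3, 0.3]
grip_width: -0.001
```

```bash
python3 sw.py 8
```

```text
side 0.63 [533.4 298.4  90.9]
side 0.54 [148.3 391.2  66.6]
[527.3788736  272.33799906  80.1938078 ] [ 0.10027887 -6.2849629   0.44330947]
```

View pics/s8z.png

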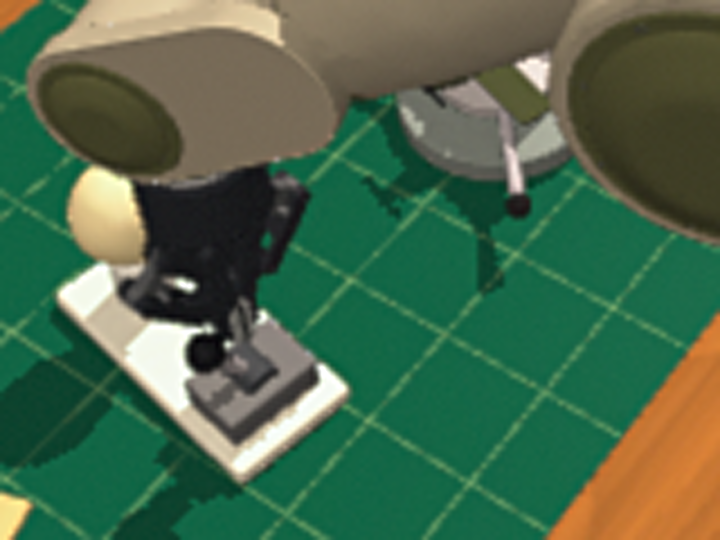

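The force rose to 6 N, so the lever is against its stop. Next I'll back away and lift.

>>> drive_tool:
  gripper: [1,1,1,1,1,1,1,1,1,1,1,1,1]
  offset:
    - [0.01,0,0]
    - [0.02,0,0]
    - [0.03,0,0]
    - [0.02,0,0]
    - [0,-0.04,0]
    - [0,-0.04,0]
    - [0,-0.04,0]
    - [0,0,-0.04]
    - [0,0,-0.04]
    - [0,0,-0.04]
    - [0,0,-0.04]
    - [0,0,0]
    - [0,0,0]
  turn: [0,0,0,0,0,0,0,0,0,0,0,0,0]

```text
time_s: 17.4
eef_pos: [355.1, 222.1, 200.9]
ee_rot: [-0.456, 0.455, -0.541, 0.541]
force: [0.0, -0.9, 0.2]
grip_width: -0.0
```

```bash
python3 sw.py 9; python3 fine.py 72.2; python3 - <<'E'
from h import *
for n in('top','side'):
    cap(n)
    for q in ['parts_bin','pot_a','bottle']:
        for r in ctrl.pinpoint(n,q)[:2]: print(n,q,round(r['score'],2),toworld(n,r['centre']).round(0))
E
```

```text
side 0.65 [531.5 296.6  90.6]
side 0.56 [151.5 388.8  64.8]
top 0.62 [536.8 292.8  83.8]
top 0.61 [770.6 104.2  -2.8]
top 0.47 [146.4 387.2  63.6]
[357.14054244 221.66507034 200.28764836] [-0.0691436   0.05017434 -0.08685423]
top 0 (np.float64(228.2), np.float64(215.8)) [465.3  69.3] area 18.8 exp 18.2
top 1 (np.float64(287.6), np.float64(202.5)) [ 513.2 -153. ] area 21.6 exp 18.2
top 2 (np.float64(246.2), np.float64(158.5)) [681.5   0.8] area 19.4 exp 17.8
top hub [553.3 -27.6] nose 72.32 rms 0.95 bulb [642.7 248.3  97.1] target 72.05 remain -0.27
side 0 (np.float64(244.2), np.float64(234.7)) [467.3  69.5] area 50.3 exp 27.5
side 1 (np.float64(271.0), np.float64(187.4)) [ 512.8 -150.5] area 0.0 exp 22.0
side 2 (np.float64(203.9), np.float64(194.9)) [680.1   4.6] area 22.1 exp 22.5
side hub [554.8 -25.1] nose 73.04 rms 0.94 bulb [640.5 251.8  98.5] target 72.79 remain -0.25
top parts_bin 0.85 [ 654. -247.   -1.]
top pot_a 0.66 [ 768. -150.   -3.]
top pot_a 0.42 [768. 101.  -5.]
top bottle 0.6 [ 617. -473.   -1.]
side pot_a 0.73 [775. 105.  -1.]
side pot_a 0.6 [ 764. -150.   -0.]
side bottle 0.58 [ 623. -467.    1.]
```

View pics/s9.png

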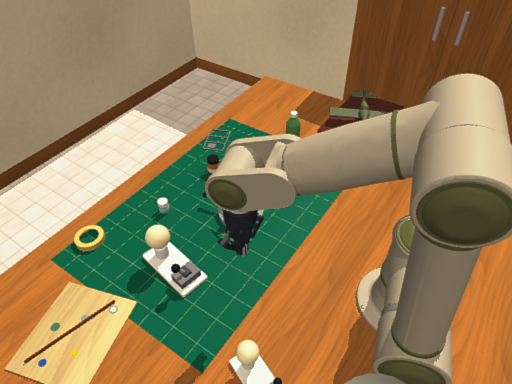

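View pics/t9.png

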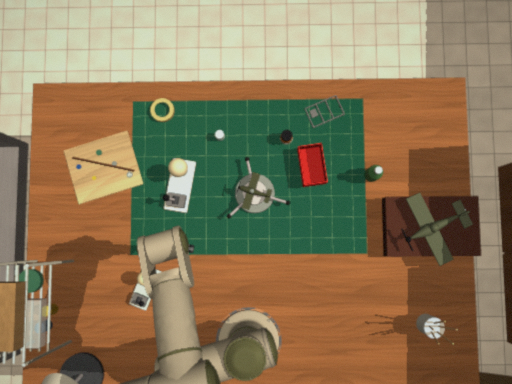

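```bash
python3 -c "
from rig import ctrl
print(ctrl.finish_job())"
```

```text
the job is handed in; nothing more can be done
None
```

The nose now points at the large lamp's bulb, the switch lever is fully over, and I handed the job in at about 18 s.

**Aircraft:** I turned the stand about 71° clockwise by pushing the left spoke with the shut fingertips, then nudged it the last 2°. Before I moved to the lamp, both cameras put the nose within about 0.3° of the bulb direction. The final top view agreed (72.3° against 72.05°).

**Switch:** I pushed the lever ball about 53 mm towards lamp +y until it met its stop, where the force rose to about 6 N. It stayed over after I backed the arm away.

**Rest of the scene:** The stand's centre, the bin, the bottle and both pots measured where they started, within camera noise.

**Checks that were weaker:**
- **Final side view:** the arm hid the stand, so I discounted that camera's last stand reading. The side camera also didn't find the bin in the last picture, so its final position comes from the top camera only.
- **Camera offset:** the two cameras differ by about 3 mm in y, so I compared the nose and bulb directions within each camera.
- **Aircraft contact:** nothing measures this directly. The tool never sensed more than about 1 N while pushing the spoke, and by its stated size the gripper body stayed above the aircraft's height.

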